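# Set the bottle clamp to its gauge mark by rolling the knurled wheel

## Task

Set the bottle clamp for the next batch: with a fingertip on top of the knurled brass wheel, roll it towards the jaws, stroke by stroke, until the sliding jaw has closed so far that the tip of its black pointer stands within the width of the red gauge mark. Move the jaw by the wheel alone, without touching the jaw itself, leave the red mark where it is set, leave the bottle, flask and stopper standing beside the clamp alone, and finish with the hand clear.

Things in the scene. Friction and masses are not known exactly. Their poses are not given: they have to be found in the camera images.
- clamp: base of the bottle clamp, a grey plate fixed to the worktop, turned differently each time, 110 (x) by 260 (y) mm; origin at the centre of its underside. Jaw travel is along its y: fixed jaw (61 mm high) at its -y end, wheel near its +y end, sliding jaw between; scale and red mark along its -x side. Grey cheeks 62 mm high, 50 mm long stand 20 mm to each side of the wheel's middle
- wheel: knurled brass wheel on edge, 70 mm diameter, 24 mm wide; origin at its centre, 44 mm above the worktop; axle along the clamp's x. Rolling its top towards the clamp's -y closes the jaw 12 mm per radian (0.34 mm per mm of rim), the other way opens it. Rim friction 0.6 N; stays where left. Wheel and jaws stand on a sprung deck that sinks up to 6 mm when pressed, from 2 N to about 11 N
- wheel_top (a point): highest point of the unpressed wheel's rim, in the middle of its width, 79 mm above the worktop; fixed to the base, axes as the clamp's. From there the clamp's jaws lie towards its -y; the back of the sliding jaw is 55 mm or more away
- jaw: sliding aluminium jaw, 80 by 20 mm, top 61 mm above the worktop, with a thin toothed steel bar (6 mm wide, top 61 mm high) running back from it 17 mm to the +x side of the wheel's middle; origin at the foot of its clamping face; axes as the clamp's. It slides along the clamp's y, at most 52.8 mm from its fully open start; not to be touched
- pointer_tip (a point): tip of the black pointer (2 mm wide) that reaches from the sliding jaw over the scale; axes as the clamp's. It moves with the jaw and is level, along the travel, with the front of the jaw's aluminium block (the black rubber facing stands 2 mm ahead); 33 mm above the worktop
- gauge_mark (a point): centre of the top of the red gauge mark, a bar 6 mm wide along the clamp's y, on the white scale strip, 22 mm above the worktop; axes as the clamp's. It stands 16 to 40 mm from the pointer's start towards the clamp's -y. The pointer is right when its tip has this point's y in the clamp's frame, within 3 mm
- white_bottle: small white bottle with white cap, 44 mm in diameter, 91 mm high, loose, beside the clamp on its +x side; origin at the centre of its underside; bystander
- erlenmeyer: conical glass flask with yellow contents, 63 mm in diameter, 105 mm high, loose, beside the clamp on its +x side; origin at the centre of its underside; bystander
- stopper: red rubber stopper, 28 mm in diameter, 27 mm high, loose, beside the clamp on its -x side; origin at the centre of its underside; bystander

How it is judged:
By the outcome, as a careful person would: the job done as asked, in the order asked, and still so for the second after the job is handed in, with the robot touching nothing.
It also fails if it takes over 51 s, if anything falls off the work surface, if the arm or the gripper's body presses on something with over 40 N, if the wrist force passes 120 N, or if a joint passes its speed limit or range.

## Robot

A 6-joint arm with a two-finger parallel gripper is mounted at the origin on a cart in front of the work surface, level with it; the furniture and walls round the work are solid. World frame = base frame: x ahead of the robot, y to its left, z up, the work surface at z = 0. Lengths are in m, angles in rad, forces in N, time in s.
With the tool pointing down it reaches from about 0.425 to 0.95 m from the base axis. Payload 3.5 kg.
Tool frame: the origin (TCP) lies at the very end of the fingers, on their centre line; the grasp point (between the pads) lies 19 mm behind it (ctrl.grip_point_offset is the distance from the TCP to the grasp point, in m); z points along the fingers, y is the line along which they close (so a half turn about z gives the same grasp; the last joint's range is limited). The gripper opens to 85 mm and grips with 20 to 120 N. Pads are 22 mm wide; open, the fingers measure 114 mm over their backs; the gripper's body (76 mm by 85 mm) begins 54 mm behind the grasp point. The pads swing forward as they close: fully open they stand 13 mm farther back than shut.
Start: joints at [-1.43, 0.286, 1.577, -0, 1.279, -0.15], TCP at [0.194, -0.647, 0.231] pointing down, gripper open.
Joint ranges: [-2.77, 2.77], [-0.9, 2.22], [0.21, 2.48], [-1.53, 4.67], [0.24, 2.81], [-2.84, 2.84]. Speed limits (rad/s): [2.79, 2.79, 3.14, 3.14, 3.14, 3.14].

## Interface

Orientations are given as a unit quaternion [x, y, z, w].
In Python, from plant import telemetry, vision, ctrl gives the robot as it stands.
- The arm moves only by the tool arm_command, never from a script. Its argument "series" is one flat list of numbers, 7 for each row, row after row: the shift along the tool's x, y, z in cm, then the turn, a rotation vector about the tool's x, y, z in degrees, then the closure, from 0 (fully open) to 1 (shut). A call has 1 to 10 rows; each row is the pose to reach, as a shift and turn from the pose commanded when the call began, along the tool's axes at that moment; what a row does not reach only later rows make up. A row lasts 1/12 s, in which the tool goes at most 41.7 mm and 7.16 degrees, less where a joint would pass 70% of its speed; a pose out of reach is approached as far as the arm can. A call with a gripper value outside its range is refused whole. The fingers move at their own pace and stop on an object; "force" is the grip in N (left out, the last holds). Time passes only in rows, so rows that repeat a pose let the fingers close. It gives the time, the measured TCP pose, the force, the opening and the grip force at its end, in the units of the state.
- telemetry.get_state(): the state, without advancing time (a new reading comes with each control period).
- vision.read_camera(name): name is "side" or "top"; returns a dict with "color" (400x640x3 uint8, blue, green, red), "K" (3x3 intrinsics, pixels), "rvec" (rotation vector, rad) and "tvec" (3), from world to camera coordinates, as OpenCV has them. Camera axes: x right, y down, z forward; pixel columns grow to the right and rows downward; lengths in m; the calibration is good to about 2 mm. A picture is of the moment at which its call begins. There is no depth.
- ctrl.sign_off(): hands the job in; it is judged then, once.
The state is a dict: "time": time; "qpos": joint angles; "dq": joint speeds; "joint_efforts": joint torques, N m; "eef_pos": TCP position; "tcp_rot": TCP orientation; "contact_force": force on the tool from outside, world axes, zero at the start; "wrist_torque": the same for the moment, N m; "opening": opening from 0.0 (shut) to 1.0 (fully open); "finger_force": force on a finger pad.
Only numpy, scipy, OpenCV 4.12 (cv2) and the standard library are available. Lean on these libraries where they do the work, as an engineer would, in place of code of your own. Each camera call takes 0.05 s, during which the arm holds its last target. There are 200 camera calls.

## Working session

There is one attempt and no reset: what is moved stays moved. The work goes in short steps, Python scripts to look and compute and a tool call to move; the robot and the scene stay as the last step left them, time stands still between calls to the robot, and variables do not carry over. Pictures are saved under pics/ and viewed, at most 10 in all, crops included, and the job is handed in when it is done.

Besides the shell and the picture viewer there is one more tool, called as a command line: name --argument value ..., lists and objects as JSON in quotes. arm_command: Moves the arm, as the interface text tells. Its arguments: {"type":"object","properties":{"series":{"type":"array","items":{"type":"number"}},"force":{"type":"number"}},"required":["series"]}

```bash
mkdir -p pics; ls; cat > h.py <<'E'
import numpy as np, cv2
from plant import telemetry, vision, ctrl
def look(n):
    d=vision.read_camera(n); R,_=cv2.Rodrigues(np.array(d["rvec"],float)); return d["color"],np.array(d["K"],float),R,np.array(d["tvec"],float).ravel()
def ray(cam,uv,z):
    _,K,R,t=cam; c=-R.T@t; d=R.T@np.linalg.inv(K)@np.array([uv[0],uv[1],1.]); return c+d*(z-c[2])/d[2]
def proj(cam,p):
    _,K,R,t=cam; q=K@(R@np.asarray(p,float)+t); return q[:2]/q[2]
E
python3 - <<'E'
from h import *
for n in("top","side"):
    c=look(n); cv2.imwrite(f"pics/{n}0.png",c[0]); print(n,-c[2].T@c[3])
s=telemetry.get_state(); print(s)
E
```

```text
pics
top [0.38893788 0.15395142 0.92617764]
side [0.38169911 0.88146608 0.41437467]
{'time': 0.1, 'qpos': array([-1.43000401e+00,  2.87134804e-01,  1.57805093e+00, -2.66558926e-05,
        1.27859260e+00, -1.50042689e-01]), 'dq': array([ 0.00010847, -0.00102725, -0.00206906,  0.00141535,  0.0017252 ,
        0.00025202]), 'joint_efforts': array([ 9.29089001e-04, -4.07293832e+01, -2.93698955e+01, -1.30033768e-04,
        3.41380794e-03,  9.26115035e-06]), 'eef_pos': array([ 0.19346699, -0.64605254,  0.230036  ]), 'tcp_rot': array([ 9.89444344e-01,  1.44909265e-01, -7.70409319e-06, -1.09288506e-03]), 'contact_force': array([-0.72797967,  0.48758514,  0.69164808]), 'wrist_torque': array([-0.01354809,  0.00081442, -0.00580875]), 'finger_force': 0.0, 'opening': 0.9974645567790927}
```

View pics/top0.png

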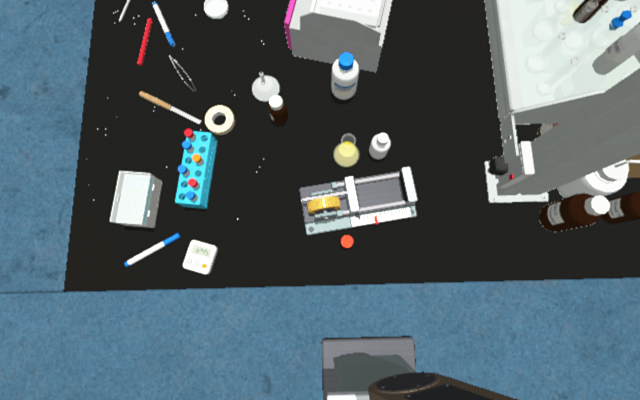

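View pics/side0.png

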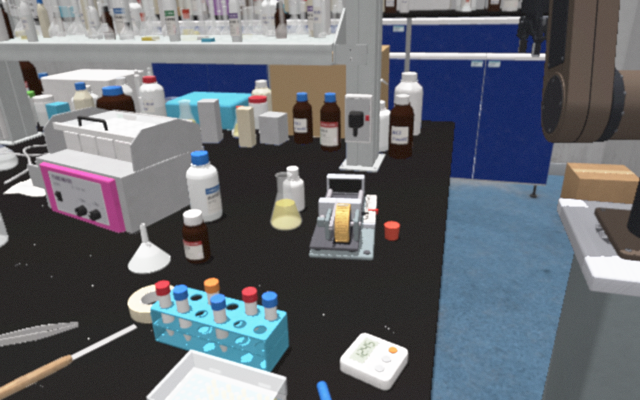

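The top view shows the clamp around (358,200), with the wheel at (323,204), red mark at (376,220), fixed jaw at (408,188), flask at (346,152), bottle at (380,146) and stopper at (347,241). I'll enlarge it next.

```bash
python3 - <<'E'
from h import *
c=look("top"); im=c[0]
cv2.imwrite("pics/crop1.png",cv2.resize(im[160:245,290:425],None,fx=5.9,fy=5.9,interpolation=cv2.INTER_CUBIC))
s=look("side")
cv2.imwrite("pics/crop2.png",cv2.resize(s[0][165:265,300:410],None,fx=6,fy=6,interpolation=cv2.INTER_CUBIC))
for c in(c,s):
  hsv=cv2.cvtColor(c[0],cv2.COLOR_BGR2HSV)
  for nm,lo,hi in(("brass",(12,120,90),(28,255,255)),("red",(0,150,120),(8,255,255))):
    m=cv2.inRange(hsv,lo,hi); n,l,st,ce=cv2.connectedComponentsWithStats(m)
    for i in range(1,n):
        if st[i,4]>3: print(nm,st[i],ce[i], ray(c,ce[i],.079 if nm=="brass" else .022))
E
```

```text
brass [343 141  10   4  27] [347.7037037  142.51851852] [0.69037863 0.09878081 0.079     ]
brass [193 154   8   8  51] [196.47058824 157.76470588] [0.66369686 0.43438237 0.079     ]
brass [307 196  33  18 345] [322.99130435 203.87826087] [0.55270684 0.15710753 0.079     ]
brass [203 264   3   4  11] [203.90909091 265.36363636] [0.42822365 0.40908821 0.079     ]
red [375 217   4   8  16] [375.9375 221.375 ] [0.5200637  0.03771085 0.022     ]
red [341 235  13  13 141] [346.80141844 240.93617021] [0.47724865 0.10565834 0.022     ]
brass [143  38   8   2  16] [146.5  38.5] [ 3.22198101 -3.12042056  0.079     ]
brass [338 207   9   2  15] [342.2 207.6] [0.55344599 0.16906036 0.079     ]
brass [335 206  15  36 348] [341.78735632 228.63505747] [0.53570729 0.24607336 0.079     ]
brass [203 278  17  15 204] [211.27941176 284.85784314] [0.66094677 0.43678074 0.079     ]
brass [389 348   8   5  31] [392.41935484 349.93548387] [0.42170137 0.498875   0.079     ]
red [183  10   5   3  14] [185.14285714  10.92857143] [  9.60080382 -14.51872681   0.022     ]
red [375 209   3   3   7] [376.28571429 210.        ] [0.51429213 0.04392879 0.022     ]
red [384 221  16  19 235] [391.19574468 229.67659574] [0.4738842  0.12152071 0.022     ]
```

View pics/crop1.png

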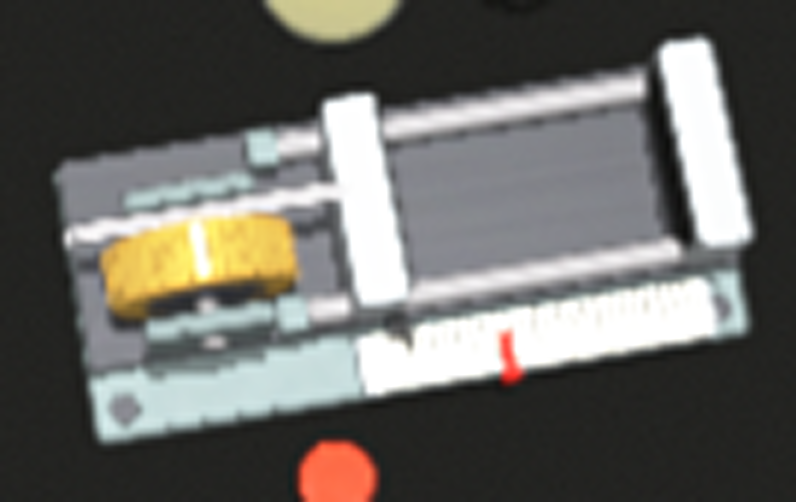

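View pics/crop2.png

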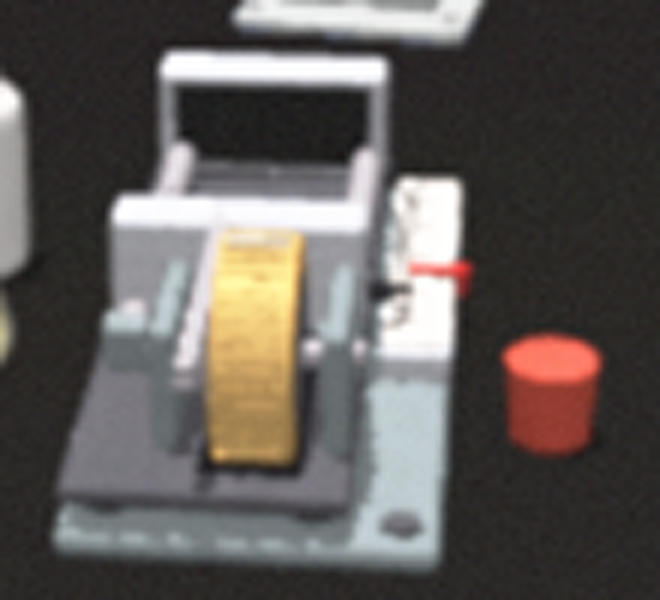

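The crops show the stripe on the wheel top at crop1 (202,248), jaw front edge (375,97)–(408,300), pointer near (402,338) and the red mark at (505–512,335–378). The outer plate edge runs from (100,440) to (748,330).

```bash
cat >> h.py <<'E'
def C1(x,y): return (290+(x+.5)/5.9-.5,160+(y+.5)/5.9-.5)
E
python3 - <<'E'
from h import *
c=look("top")
P={}
for n,x,y,z in(("plateA",100,440,.008),("plateB",748,330,.008),("jawF1",375,97,.061),("jawF2",408,303,.061),("jawB1",325,103,.061),("jawB2",358,303,.061),("fixA",660,47,.061),("fixB",693,245,.061),("ptr",403,340,.033),("mark0",503,335,.022),("mark1",511,375,.022),("top",202,248,.079),("wL",103,265,.044),("bar1",68,238,.061),("bar2",335,190,.061)):
    P[n]=ray(c,C1(x,y),z)
d=P["plateA"]-P["plateB"]; d[2]=0
a=[np.degrees(np.arctan2(*(P[i]-P[j])[[1,0]])) for i,j in(("plateA","plateB"),("bar1","bar2"),("jawF1","jawF2"),("fixA","fixB"))]
print(a)
th=np.radians(np.mean([a[0]-90,a[1]-90,a[2],a[3]])); X=np.array([np.cos(th),np.sin(th),0]);Y=np.array([-np.sin(th),np.cos(th),0])
o=P["top"]; print("th",np.degrees(th),"top",o)
for n,p in P.items(): print(n,np.round(p*1000,1),np.round(1000*np.array([(p-o)@X,(p-o)@Y]),1))
E
```

```text
[np.float64(98.22423787816606), np.float64(98.94953965954919), np.float64(6.565973659437001), np.float64(5.471215358448486)]
th 7.302741638900185 top [0.55762481 0.15519693 0.079     ]
plateA [496.5 196.9   8. ] [-55.3  49.1]
plateB [533.4 -58.5   8. ] [ -51.2 -208.9]
jawF1 [617.8  88.4  61. ] [ 51.2 -74. ]
jawF2 [538.4  79.2  61. ] [-28.7 -72.9]
jawB1 [615.9 107.3  61. ] [ 51.7 -54.9]
jawB2 [538.9  97.8  61. ] [-25.9 -54.6]
fixA [634.6 -20.7  61. ] [  54.  -184.2]
fixB [557.7 -28.   61. ] [ -23.3 -181.7]
ptr [529.   79.3  33. ] [-38.1 -71.6]
mark0 [531.7  39.6  22. ] [ -40.4 -111.3]
mark1 [516.   37.3  22. ] [ -56.3 -111.6]
top [557.6 155.2  79. ] [0. 0.]
wL [559. 193.  44.] [ 6.1 37.4]
bar1 [566.3 205.2  61. ] [15.  48.5]
bar2 [582.1 104.8  61. ] [ 17.9 -53.1]
```

```bash
cat >> h.py <<'E'
from scipy.spatial.transform import Rotation as Ro
def tool(p,xdir=None):
    s=telemetry.get_state(); R=Ro.from_quat(s["tcp_rot"]).as_matrix()
    print("shift cm",np.round(R.T@(np.array(p)-s["eef_pos"])*100,2),"xaxis deg",np.degrees(np.arctan2(R[1,0],R[0,0])), "F",np.round(s["contact_force"],2),"t",s["time"])
E
python3 -c "
from h import *
tool((.40,-.27,.23))"
```

```text
shift cm [ 30.57 -30.13   0.11] xaxis deg 16.662542754592625 F [-0.3  -1.09  0.24] t 0.25
```

arm_command --series '[30.5,-30,0,0,0,-40,0,30.5,-30,0,0,0,-40,0.5,30.5,-30,0,0,0,-40,1,30.5,-30,0,0,0,-40,1,30.5,-30,0,0,0,-40,1,30.5,-30,0,0,0,-40,1,30.5,-30,0,0,0,-40,1,30.5,-30,0,0,0,-40,1,30.5,-30,0,0,0,-40,1,30.5,-30,0,0,0,-40,1]' --force 30

```text
time: 1.08
eef_pos: [0.3949, -0.2796, 0.2315]
tcp_rot: [0.88, 0.474, 0.0, 0.0]
contact_force: [0.4, -0.4, -0.6]
opening: 0.003
finger_force: 0.0
```

```bash
python3 -c "
from h import *
tool((.555,.175,.13))"
```

```text
shift cm [ 46.78 -11.64  10.14] xaxis deg 56.63407378744601 F [ 0.38 -0.41 -0.58] t 1.0833
```

arm_command --series '[46.8,-11.6,8,0,0,-41.4,1,46.8,-11.6,8,0,0,-41.4,1,46.8,-11.6,8,0,0,-41.4,1,46.8,-11.6,8,0,0,-41.4,1,46.8,-11.6,8,0,0,-41.4,1,46.8,-11.6,8,0,0,-41.4,1,46.8,-11.6,8,0,0,-41.4,1,46.8,-11.6,8,0,0,-41.4,1,46.8,-11.6,8,0,0,-41.4,1,46.8,-11.6,8,0,0,-41.4,1]'

```text
time: 1.92
eef_pos: [0.5313, 0.1083, 0.163]
tcp_rot: [0.656, 0.755, 0.0, 0.0]
contact_force: [1.8, -0.9, 0.2]
opening: 0.001
finger_force: 0.0
```

```bash
python3 -c "
from h import *
tool((.555,.173,.11))"
```

```text
shift cm [6.07 3.25 5.3 ] xaxis deg 98.07876288737992 F [ 1.8  -0.89  0.2 ] t 1.9167
```

arm_command --series '[6,3.2,5,0,0,0,1,6,3.2,5,0,0,0,1,6,3.2,5,0,0,0,1,6,3.2,5,0,0,0,1,6,3.2,5,0,0,0,1]'

```text
time: 2.33
eef_pos: [0.5543, 0.1698, 0.1133]
tcp_rot: [0.655, 0.755, -0.0, 0.0]
contact_force: [1.1, -0.1, 1.4]
opening: 0.002
finger_force: 0.0
```

```bash
python3 - <<'E'
from h import *
tool((.555,.172,.079))
c=look("top");s=look("side")
a=cv2.resize(c[0][140:245,270:425],None,fx=4,fy=4,interpolation=cv2.INTER_CUBIC)
b=cv2.resize(s[0][145:265,300:410],None,fx=3.5,fy=3.5,interpolation=cv2.INTER_CUBIC)[:420]
w=np.zeros((840,620,3),np.uint8)
w[:a.shape[0],:a.shape[1]]=a; 
w=np.zeros((600,800,3),np.uint8); a=cv2.resize(a,(480,325)); b=cv2.resize(b,(310,338)); w[:325,:480]=a; w[:338,485:795]=b
cv2.imwrite("pics/v1.png",w)
E
```

```text
shift cm [0.21 0.1  3.43] xaxis deg 98.0967135092993 F [ 1.1  -0.06  1.37] t 2.3333
```

View pics/v1.png

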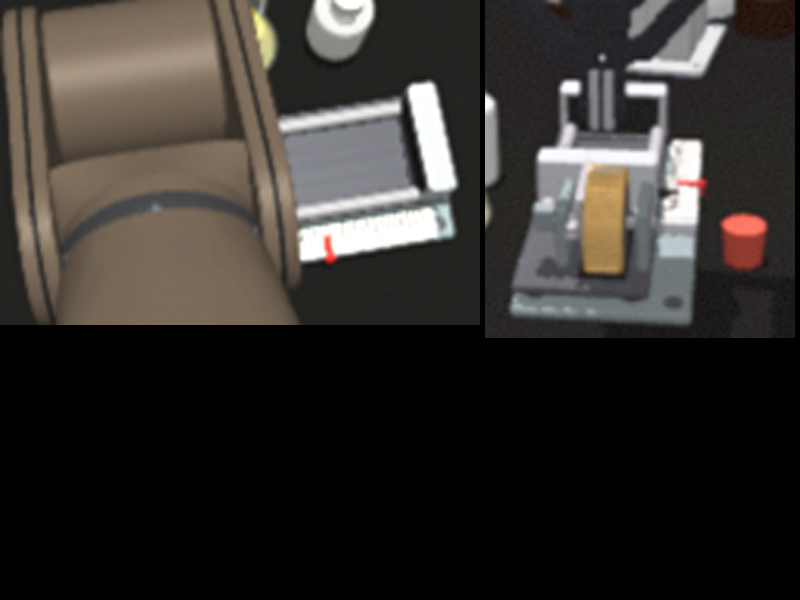

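Side view: closed fingers centred at (600,100) above the wheel at (606,168), which puts them slightly to +x. The top view is blocked by the arm. I'll compare the lateral offset numerically.

```bash
python3 - <<'E'
from h import *
s=look("side"); p=telemetry.get_state()["eef_pos"]
print(p,proj(s,p),proj(s,p+[0,0,.03]))
print("stripe side",ray(s,(342.9,204.6),.079),"proj top est",proj(s,(.5576,.1552,.079)))
# tip centre in full px: composite->crop
f=310/385
print("seen finger u",300+(600-485+.5)/3.5*385/310-.5, "wheel u",300+(606-485+.5)/3.5*385/310-.5)
E
```

```text
[0.55519653 0.16892589 0.11502052] [341.11466353 188.07036427] [341.01806426 171.36282741]
stripe side [0.5551775  0.15657078 0.079     ] proj top est [341.73043507 204.15858236]
seen finger u 340.48387096774195 wheel u 342.61290322580646
```

arm_command --series '[0.3,-0.2,2.5,0,0,0,1,0.3,-0.2,3.3,0,0,0,1,0.3,-0.2,3.3,0,0,0,1,0.3,-0.2,3.3,0,0,0,1]'

```text
time: 2.82
eef_pos: [0.5518, 0.172, 0.0805]
tcp_rot: [0.656, 0.755, -0.0, -0.0]
contact_force: [0.4, 0.7, -0.5]
opening: 0.003
finger_force: 0.0
```

arm_command --series '[0,0.1,0.4,0,0,0,1,0,0.1,0.4,0,0,0,1,-0.6,0.1,0.4,0,0,0,1,-1.2,0.1,0.4,0,0,0,1,-1.8,0.1,0.4,0,0,0,1]'

```text
time: 3.23
eef_pos: [0.5566, 0.1547, 0.0775]
tcp_rot: [0.656, 0.755, 0.001, 0.001]
contact_force: [0.5, 1.5, 3.6]
opening: -0.003
finger_force: 2.2
```

arm_command --series '[-0.6,0,0,0,0,0,1,-1.2,0,0,0,0,0,1,-1.2,0,0,0,0,0,1]'

```text
time: 3.48
eef_pos: [0.5583, 0.1416, 0.0768]
tcp_rot: [0.656, 0.755, 0.001, 0.001]
contact_force: [2.5, -2.1, 3.9]
opening: 0.002
finger_force: 2.1
```

arm_command --series '[0,0,-1.5,0,0,0,1,0,0,-1.5,0,0,0,1]'

```text
time: 3.65
eef_pos: [0.5573, 0.1427, 0.092]
tcp_rot: [0.656, 0.755, 0.0, 0.0]
contact_force: [0.8, 0.3, 0.1]
opening: 0.002
finger_force: 0.0
```

```bash
python3 - <<'E'
from h import *
tool((.5528,.1713,.077))
s=look("side")
cv2.imwrite("pics/v2.png",cv2.resize(s[0][165:265,300:410],None,fx=5.5,fy=5.5,interpolation=cv2.INTER_CUBIC))
E
```

```text
shift cm [ 2.89 -0.05  1.5 ] xaxis deg 98.03353282132366 F [0.8  0.28 0.06] t 3.65
```

View pics/v2.png

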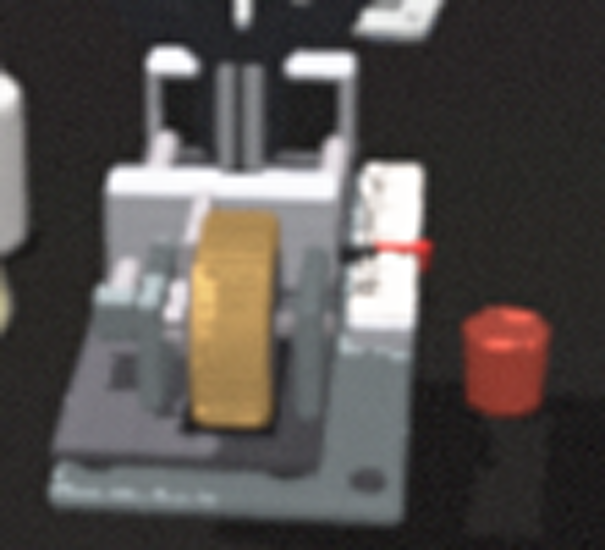

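The view shows the fingers centred over the wheel and the pointer now at (355,250), up from (355,266), so the stroke closed the jaw. Repeating it twice.

arm_command --series '[2.9,0,0,0,0,0,1,2.9,0,0.5,0,0,0,1,2.9,0,1.5,0,0,0,1,2.9,0,1.5,0,0,0,1,2.2,0,1.5,0,0,0,1,1.5,0,1.5,0,0,0,1,0.8,0,1.5,0,0,0,1,0,0,1.5,0,0,0,1,0,0,1.5,0,0,0,1,0,0,0,0,0,0,1]'

```text
time: 4.53
eef_pos: [0.5544, 0.1418, 0.0875]
tcp_rot: [0.656, 0.755, -0.003, -0.003]
contact_force: [-0.8, -0.3, -0.6]
opening: -0.001
finger_force: 0.0
```

arm_command --series '[2.9,0,0,0,0,0,1,2.9,0,0.5,0,0,0,1,2.9,0,1.5,0,0,0,1,2.9,0,1.5,0,0,0,1,2.2,0,1.5,0,0,0,1,1.5,0,1.5,0,0,0,1,0.8,0,1.5,0,0,0,1,0,0,1.5,0,0,0,1,0,0,1.5,0,0,0,1,0,0,0,0,0,0,1]'

```text
time: 5.37
eef_pos: [0.5543, 0.1418, 0.0874]
tcp_rot: [0.656, 0.755, -0.003, -0.003]
contact_force: [-0.2, 0.7, -0.1]
opening: -0.001
finger_force: 0.0
```

arm_command --series '[0,0,-4,0,0,0,1,8,0,-6,0,0,0,1,12,0,-6,0,0,0,1,16,0,-6,0,0,0,1,16,0,-6,0,0,0,1,16,0,-6,0,0,0,1]'

```text
time: 5.87
eef_pos: [0.5325, 0.3065, 0.1503]
tcp_rot: [0.654, 0.757, 0.0, -0.001]
contact_force: [0.4, -0.3, 0.9]
opening: -0.003
finger_force: 0.0
```

```bash
python3 - <<'E'
from h import *
tool((.5528,.1713,.077))
c=look("top"); s=look("side")
a=cv2.resize(c[0][160:245,290:425],None,fx=5.9,fy=5.9,interpolation=cv2.INTER_CUBIC)
cv2.imwrite("pics/v3.png",a)
E
```

```text
shift cm [-13.69   0.06   7.3 ] xaxis deg 98.3405552693521 F [ 0.41 -0.3   0.93] t 5.8667
```

View pics/v3.png

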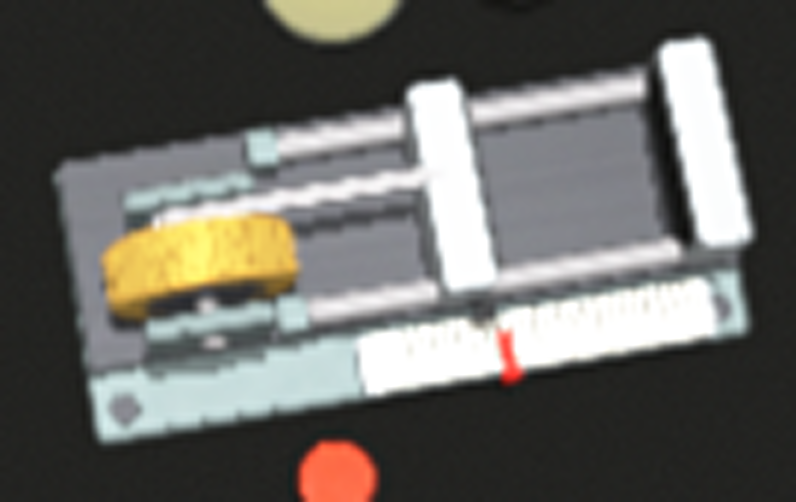

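The top view shows the jaw front edge now at (460,83)–(494,288), the pointer at about (487,318) and the mark at (503,335)–(511,375). Measuring what remains.

```bash
python3 - <<'E'
from h import *
c=look("top")
for th in (7.3,8.2):
    t=np.radians(th);Y=np.array([-np.sin(t),np.cos(t),0])
    f=lambda x,y,z:1000*ray(c,C1(x,y),z)@Y
    m=(f(503,335,.022)+f(511,375,.022))/2
    print(th,"F",f(460,83,.061)-m,f(494,288,.061)-m,"moved",f(375,97,.061)-f(460,83,.061),f(408,303,.061)-f(494,288,.061),"ptr",f(487,318,.033)-m,f(403,340,.033)-m)
# subpixel mark and pointer via columns
im=c[0]; hsv=cv2.cvtColor(im,cv2.COLOR_BGR2HSV)
for v in range(209,226): print(v,' '.join('%3d,%3d,%3d'%tuple(p) for p in im[v,367:382]))
E
```

```text
7.3 F 4.798236558761602 5.989052333831019 moved 32.72961056802525 32.56218427909492 ptr 6.628455235102599 39.850558811360784
8.2 F 3.22657810587112 5.668473490578052 moved 32.73327537029578 32.569315186746316 ptr 6.411012005066862 39.684053344357686
209 182,180,174 162,160,154 139,137,132 127,125,121 124,123,118 120,118,116 134,132,133 142,141,143 138,137,138 131,130,131 133,130,130 125,122,121 116,112,112 103,100,100  91, 87, 86
210 123,121,117 119,117,113 105,103,100  95, 94, 92  91, 89, 87  94, 93, 91  98, 96, 96 101, 99, 98  95, 92, 92  89, 87, 85 109,104,102 115,111,108 111,108,103 107,105, 99 109,108, 99
211 105,103,100  99, 97, 95  78, 76, 74  63, 62, 61  68, 67, 67  82, 81, 80  85, 82, 81 108,106,100 116,114,106 115,115,106 121,122,112 128,128,119 129,131,123 120,122,113 161,162,152
212  88, 86, 82  92, 89, 84  92, 91, 84  76, 74, 72  81, 80, 79  79, 78, 78  80, 79, 76 138,140,127 165,166,154 203,207,197 226,232,226 236,240,237 246,251,251 208,217,217 243,249,249
213 123,124,116 127,130,122 121,121,113  89, 88, 84  84, 83, 83  82, 82, 82  96, 97, 95 182,188,183 233,239,237 25
[... 1577 characters left out ...]
,255 255,255,255 255,255,255 255,255,255 255,255,255 253,255,255 150,161,255  73, 84,255  94,105,255 151,157,226 146,149,150 124,127,125 108,111,109
223 255,255,255 253,255,255 243,250,249 237,243,241 221,229,227 181,187,184 152,155,149 126,130,139  68, 73,230  52, 61,255  50, 59,255  58, 60,156  50, 50, 58  36, 37, 34  31, 32, 31
224 146,151,149 130,134,132 112,114,112 103,105,101  91, 93, 90  69, 70, 67  53, 55, 49  36, 37, 54  22, 27,148  30, 35,174  28, 32,135  27, 30, 67  29, 31, 31  31, 32, 30  30, 32, 31
225  50, 52, 50  39, 39, 38  32, 33, 32  29, 30, 29  27, 29, 28  25, 27, 26  29, 31, 30  24, 27, 27  22, 23, 54  24, 27, 55  32, 34, 43  33, 35, 33  30, 34, 31  32, 35, 34  33, 35, 34
```

arm_command --series '[-4,0,0,0,0,0,1,-8,0,0,0,0,0,1,-12,0,2,0,0,0,1,-14.5,0,5,0,0,0,1,-14.5,0,5.8,0,0,0,1,-14.5,0,5.8,0,0,0,1,-14.5,0,5.8,0,0,0,1]'

```text
time: 6.6
eef_pos: [0.5543, 0.157, 0.0922]
tcp_rot: [0.657, 0.754, -0.001, -0.001]
contact_force: [0.5, 0.3, 0.4]
opening: 0.003
finger_force: 0.0
```

```bash
python3 -c "
from h import *
tool((.5539,.1634,.077))"
```

```text
shift cm [0.64 0.05 1.52] xaxis deg 97.93205054412073 F [0.46 0.25 0.44] t 6.6
```

arm_command --series '[0.6,0,0,0,0,0,1,0.6,0,0.8,0,0,0,1,0.6,0,1.5,0,0,0,1,0.6,0,1.5,0,0,0,1,0.1,0,1.5,0,0,0,1,-0.4,0,1.5,0,0,0,1,-0.9,0,1.5,0,0,0,1,-0.9,0,1.5,0,0,0,1,-0.9,0,1.5,0,0,0,1,-0.9,0,-1,0,0,0,1]'

```text
time: 7.43
eef_pos: [0.5521, 0.1482, 0.098]
tcp_rot: [0.656, 0.755, -0.004, -0.004]
contact_force: [-0.2, 0.5, -0.7]
opening: -0.005
finger_force: 0.0
```

arm_command --series '[0,0,-4,0,0,0,1,8,0,-6,0,0,0,1,12,0,-6,0,0,0,1,16,0,-6,0,0,0,1,16,0,-6,0,0,0,1,16,0,-6,0,0,0,1]'

```text
time: 7.93
eef_pos: [0.5318, 0.3127, 0.1632]
tcp_rot: [0.654, 0.757, 0.001, -0.001]
contact_force: [-1.5, -0.7, 0.2]
opening: -0.002
finger_force: 0.0
```

```bash
python3 - <<'E'
from h import *
tool((.5539,.1634,.077))
ims=[look("top") for _ in range(6)]; c=ims[0]
im=np.mean([i[0] for i in ims],0).astype(np.uint8)
si=np.mean([look("side")[0] for _ in range(6)],0).astype(np.uint8)
cv2.imwrite("pics/v4.png",np.hstack([cv2.resize(im[192:240,340:400],(500,400),interpolation=cv2.INTER_CUBIC),cv2.resize(si[188:228,350:380],(300,400),interpolation=cv2.INTER_CUBIC)]))
cv2.imwrite("pics/full4.png",im)
E
```

```text
shift cm [-15.11   0.02   8.59] xaxis deg 98.35628603228768 F [-1.49 -0.73  0.2 ] t 7.9333
```

View pics/v4.png

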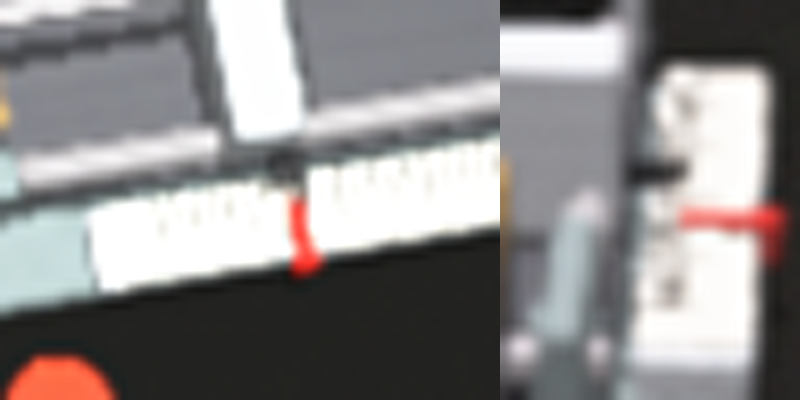

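Top crop: pointer at (287,180), mark top at (297,205). Side crop: pointer tip at (685,170), mark at (725,217). Converting both to positions.

```bash
python3 - <<'E'
from h import *
c=look("top"); s=look("side"); im=cv2.imread("pics/full4.png").astype(float)
T=lambda x,y:(340+(x+.5)/8.333-.5,192+(y+.5)/8.333-.5)
S=lambda x,y:(350+(x-500+.5)/10-.5,188+(y+.5)/10-.5)
def row(v,a,b,sg):
    w=np.array([max(0,(255-im[v,u,0])-60) for u in range(a,b)]); return (w*np.arange(a,b)).sum()/w.sum()
for v in (212,213,214,215): print(v,"ptr",row(v,369,379,1),[int(x) for x in im[v,368:382,2]])
for v in (217,218,219,220): print(v,"mark",row(v,372,380,1))
for th in(7.3,8.2):
    t=np.radians(th);Y=np.array([-np.sin(t),np.cos(t),0]); X=np.array([np.cos(t),np.sin(t),0])
    g=lambda cam,uv,z:1000*ray(cam,uv,z)@Y
    m=np.mean([g(c,(row(v,372,380,1),v),.022) for v in(217,218,219,220)])
    print(th,"top ptr-mark",g(c,T(287,178),.033)-m, g(c,(row(214,369,379,1),214),.033)-m,
     "jaw corner",g(c,T(302,133),.061)-m, "side",g(s,S(683,170),.033)-g(s,S(722,216),.022))
E
```

```text
212 ptr 372.52919254658383 [81, 90, 96, 96, 73, 80, 82, 78, 114, 212, 237, 251, 216, 249]
213 ptr 373.0016611295681 [122, 128, 159, 145, 115, 89, 96, 84, 132, 255, 255, 255, 244, 255]
214 ptr 374.2236286919831 [249, 238, 254, 198, 178, 160, 163, 152, 147, 255, 254, 255, 239, 255]
215 ptr 375.5963302752294 [255, 254, 255, 235, 251, 255, 236, 202, 170, 255, 254, 255, 244, 255]
217 mark 375.3853658536585
218 mark 375.4
219 mark 375.46153846153845
220 mark 375.56944444444446
7.3 top ptr-mark 2.5888331513236693 2.529483480126075 jaw corner 0.6194497040974731 side 2.9317139122828557
8.2 top ptr-mark 2.4069343402537626 2.387003295139415 jaw corner 0.3271523266771652 side 2.809552691570296
```

arm_command --series '[-4,0,0,0,0,0,1,-8,0,0,0,0,0,1,-12,0,2,0,0,0,1,-15.3,0,5,0,0,0,1,-15.3,0,7,0,0,0,1,-15.3,0,7,0,0,0,1,-15.3,0,7,0,0,0,1]'

```text
time: 9.22
eef_pos: [0.5542, 0.1556, 0.0919]
tcp_rot: [0.656, 0.755, -0.001, -0.001]
contact_force: [-0.5, -0.5, 1.2]
opening: -0.003
finger_force: 0.0
```

```bash
python3 -c "
from h import *
tool((.5545,.159,.077))"
```

```text
shift cm [0.33 0.08 1.49] xaxis deg 97.99610003550453 F [-0.46 -0.51  1.19] t 9.2167
```

arm_command --series '[0.3,0,0.5,0,0,0,1,0.3,0,1,0,0,0,1,0.3,0,1.5,0,0,0,1,0.3,0,1.5,0,0,0,1,0.1,0,1.5,0,0,0,1,-0.1,0,1.5,0,0,0,1,-0.2,0,1.5,0,0,0,1,-0.2,0,1.5,0,0,0,1,-0.2,0,1.5,0,0,0,1,-0.2,0,-1,0,0,0,1]'

```text
time: 10.05
eef_pos: [0.5514, 0.1533, 0.098]
tcp_rot: [0.656, 0.755, -0.004, -0.004]
contact_force: [-0.9, -0.3, 0.2]
opening: -0.004
finger_force: 0.0
```

arm_command --series '[0,0,-4,0,0,0,1,8,0,-6,0,0,0,1,12,0,-6,0,0,0,1,16,0,-6,0,0,0,1,16,0,-6,0,0,0,1,16,0,-6,0,0,0,1]'

```text
time: 10.55
eef_pos: [0.5313, 0.3177, 0.1634]
tcp_rot: [0.654, 0.757, 0.001, -0.001]
contact_force: [-1.0, -1.0, 0.7]
opening: -0.004
finger_force: 0.0
```

```bash
python3 - <<'E'
from h import *
c=look("top")
im=np.mean([look("top")[0] for _ in range(6)],0).astype(np.uint8)
si=np.mean([look("side")[0] for _ in range(6)],0).astype(np.uint8)
cv2.imwrite("pics/v5.png",np.hstack([cv2.resize(im[192:240,340:400],(500,400),interpolation=cv2.INTER_CUBIC),cv2.resize(si[188:228,350:380],(300,400),interpolation=cv2.INTER_CUBIC)]))
# shift of the jaw's white top between pictures, along the row through its middle
for n,f in(("start",cv2.imread("pics/top0.png")),("4",cv2.imread("pics/full4.png")),("5",im)):
    o=[]
    for v in range(182,205,3):
        g=f[v,335:390,1].astype(float); i=np.argmax(np.convolve(g,np.ones(8),'valid'))+4
        while g[i]>185:i+=1
        o.append(335+i-1+(g[i-1]-185)/(g[i-1]-g[i]))
    P=np.array([1000*ray(c,(u,v),.061) for u,v in zip(o,range(182,205,3))]); t=np.radians(8)
    print(n,np.round(P@[-np.sin(t),np.cos(t),0],1))
E
```

```text
start [2.5 2.5 2.8 2.2 2.7 2.1 2.3 2.4]
4 [-36.6 -36.4 -36.5 -36.6 -36.3 -36.8 -36.6 -36.7]
5 [-38.8 -38.6 -38.7 -38.8 -38.5 -39.  -38.8 -38.8]
```

View pics/v5.png

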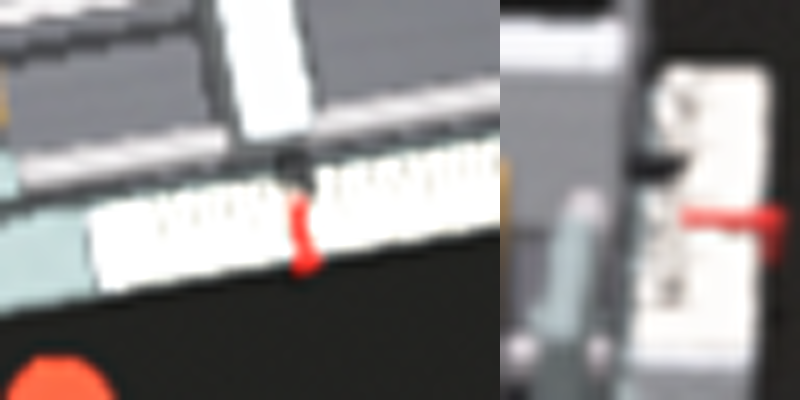

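```bash
python3 - <<'E'
from h import *
c=look("top"); im=np.mean([look("top")[0] for _ in range(8)],0).astype(np.float32); cv2.imwrite("pics/full5.png",im)
t=np.radians(8);X=np.array([np.cos(t),np.sin(t),0]);Y=np.array([-np.sin(t),np.cos(t),0]); o=np.array([.5576,.1552,0])
oy=1000*o@Y
def prof(f,x,z,ys,ch):
    uv=np.array([proj(c,o+X*x/1000+Y*(y-oy)/1000+[0,0,z]) for y in ys],np.float32)
    return cv2.remap(f,uv[None,:,0],uv[None,:,1],cv2.INTER_LINEAR)[0][:,ch]
ys=np.arange(-50,-24,1.)
print("y   ",ys.astype(int))
for x in(-42,-46,-50,-54): print("mark",x,prof(im,x,.022,ys,0).astype(int))
for x in(-30,-32,-34,-36,-38,-40,-42): print("ptr5",x,prof(im,x,.033,ys,2).astype(int))
f0=cv2.imread("pics/top0.png").astype(np.float32); y0=np.arange(-10,16,1.)
print("y0  ",y0.astype(int))
for x in(-34,-36,-38,-40,-42): print("ptr0",x,prof(f0,x,.033,y0,2).astype(int))
for x in(-20,0,20): print("jaw5",x,prof(im,x,.061,ys,2).astype(int))
for x in(0,20): print("jaw0",x,prof(f0,x,.061,y0,2).astype(int))
E
```

```text
y    [-50 -49 -48 -47 -46 -45 -44 -43 -42 -41 -40 -39 -38 -37 -36 -35 -34 -33
 -32 -31 -30 -29 -28 -27 -26 -25]
mark -42 [252 252 248 244 247 252 254 254 252 228 208 177 139 116 116 117 151 190
 216 241 255 255 254 255 254 253]
mark -46 [253 252 251 253 254 254 254 255 255 254 254 254 198 137 104  89  95 150
 205 227 247 255 255 254 254 254]
mark -50 [254 254 254 255 255 255 255 255 255 255 247 228 203 145  89  86  95 127
 184 230 243 254 255 255 255 255]
mark -54 [240 242 243 244 247 250 253 253 244 237 230 197 154 119  96  77 110 144
 186 227 253 254 245 241 238 236]
ptr5 -30 [ 92  95  98 100 103 105 107 108 104 101  91  80  71  67  63  63  62  61
  58  62  73  84  85  87  88  88]
ptr5 -32 [117 116 111 106 111 116 116 115 108  97  86  80  72  71  69  69  70  69
  65  64  79  95 100 103 102 105]
ptr5 -34 [179 172 162 155 166 183 192 196 190 161 129 110  91  81  81  82  84  87
  89  92 111 136 153 161 172 168]
ptr5 -36 [251 250 241 229 229 243 252 247 242 204 156 119  96  78  83  95 105 114
 128 142 161 189 218 219 218 225]
ptr5 -38 [254 254 253 248 243 248 253 252 248 222 167 118 11
[... 971 characters left out ...]
255 255]
jaw5 -20 [134 133 132 133 136 139 140 137 130 130 148 167 207 249 254 254 254 254
 254 254 254 254 254 254 254 254]
jaw5 0 [133 133 133 133 133 132 129 126 118 111 132 166 202 232 254 254 254 254
 254 254 254 254 254 254 254 254]
jaw5 20 [130 130 130 130 130 130 127 123 119 119 124 170 217 237 249 254 254 254
 254 254 254 254 254 254 253 253]
jaw0 0 [136 136 136 136 136 137 137 136 133 128 128 145 161 205 246 255 255 254
 254 254 254 254 254 254 254 254]
jaw0 20 [131 131 132 132 131 131 130 127 123 115 105 115 152 192 224 253 255 255
 254 254 254 254 254 254 254 253][ WARN:0@2.420] global loadsave.cpp:1063 imwrite_ Unsupported depth image for selected encoder is fallbacked to CV_8U.
```

The profiles put the mark centre at y ≈ -35.6 and the pointer tip at about -38.4 (jaw front -38.7), so the jaw is about 2.7 mm too far closed. The dark blob I'd used before was mostly shadow. I'll roll the wheel back slightly.

arm_command --series '[-4,0,0,0,0,0,1,-8,0,0,0,0,0,1,-12,0,2,0,0,0,1,-16.5,0,5,0,0,0,1,-16.5,0,7,0,0,0,1,-16.5,0,7,0,0,0,1,-16.5,0,7,0,0,0,1,-16.5,0,7,0,0,0,1]'

```text
time: 12.32
eef_pos: [0.5569, 0.1498, 0.0942]
tcp_rot: [0.656, 0.755, 0.001, 0.0]
contact_force: [0.1, 0.1, 0.1]
opening: -0.001
finger_force: 0.0
```

```bash
python3 -c "
from h import *
tool((.5546,.152,.077))"
```

```text
shift cm [ 0.25 -0.2   1.72] xaxis deg 98.07831448602805 F [0.07 0.1  0.13] t 12.3167
```

arm_command --series '[0,-0.1,0.6,0,0,0,1,0,-0.1,1.2,0,0,0,1,0,-0.1,1.7,0,0,0,1,0,-0.1,1.7,0,0,0,1,0.2,-0.1,1.7,0,0,0,1,0.4,-0.1,1.7,0,0,0,1,0.7,-0.1,1.7,0,0,0,1,0.7,-0.1,1.7,0,0,0,1,0.7,-0.1,1.7,0,0,0,1,0.7,-0.1,-0.5,0,0,0,1]'

```text
time: 13.15
eef_pos: [0.5506, 0.1557, 0.0935]
tcp_rot: [0.656, 0.755, -0.003, -0.003]
contact_force: [-0.8, -0.5, -0.4]
opening: 0.0
finger_force: 0.0
```

arm_command --series '[0,0,-4,0,0,0,1,8,0,-6,0,0,0,1,12,0,-6,0,0,0,1,16,0,-6,0,0,0,1,16,0,-6,0,0,0,1,16,0,-6,0,0,0,1]'

```text
time: 13.65
eef_pos: [0.5296, 0.3198, 0.1577]
tcp_rot: [0.654, 0.757, 0.0, -0.001]
contact_force: [-0.7, -0.3, 0.1]
opening: -0.004
finger_force: 0.0
```

```bash
python3 - <<'E'
from h import *
c=look("top"); im=np.mean([look("top")[0] for _ in range(8)],0).astype(np.float32)
t=np.radians(8);X=np.array([np.cos(t),np.sin(t),0]);Y=np.array([-np.sin(t),np.cos(t),0]); o=np.array([.5576,.1552,0])
oy=1000*o@Y
def prof(f,x,z,ys,ch):
    uv=np.array([proj(c,o+X*x/1000+Y*(y-oy)/1000+[0,0,z]) for y in ys],np.float32)
    return cv2.remap(f,uv[None,:,0],uv[None,:,1],cv2.INTER_LINEAR)[0][:,ch]
ys=np.arange(-46,-26,1.)
print("y   ",ys.astype(int))
for x in(-46,-50): print("mark",x,prof(im,x,.022,ys,0).astype(int))
for x in(-36,-38,-40,-42): print("ptr",x,prof(im,x,.033,ys,2).astype(int))
for x in(-20,0,20): print("jaw",x,prof(im,x,.061,ys,2).astype(int))
E
```

```text
y    [-46 -45 -44 -43 -42 -41 -40 -39 -38 -37 -36 -35 -34 -33 -32 -31 -30 -29
 -28 -27]
mark -46 [253 254 254 255 255 255 255 255 198 138 105  89  95 150 205 227 247 255
 255 254]
mark -50 [255 255 255 255 255 255 247 228 203 145  88  86  95 127 184 230 243 254
 255 255]
ptr -36 [229 242 252 249 248 246 244 220 171 126 106  91  99 109 115 115 119 131
 145 162]
ptr -38 [243 248 253 254 254 254 254 248 200 153 146 147 156 165 174 179 188 197
 205 215]
ptr -40 [242 244 250 254 254 254 254 254 229 196 182 189 199 216 235 244 252 254
 253 251]
ptr -42 [247 244 249 254 254 254 254 254 247 228 212 217 223 233 246 254 255 255
 255 255]
jaw -20 [136 140 142 142 141 137 130 124 142 162 198 237 254 254 254 254 254 254
 254 254]
jaw 0 [133 133 133 133 129 126 119 111 124 160 196 226 253 254 254 254 254 254
 254 254]
jaw 20 [130 130 130 130 128 124 120 121 124 161 207 237 248 254 254 254 254 254
 254 254]
```

The pointer tip is now at about -36.0 (jaw front -36.4) and the mark centre at -35.5, so it is inside the ±3 mm band. The hand is clear, so I'll hand the job in.

```bash
python3 -c "
from h import *
s=telemetry.get_state(); print(s['time'],np.abs(s['dq']).max(),s['contact_force']); print(ctrl.sign_off())"
```

```text
14.1 0.005580477844631683 [ 0.28272677 -0.55702696  0.88933434]
the job is handed in; nothing more can be done
None
```

The job is handed in: the pointer tip measures within about 1 mm of the red mark's centre (limit 3 mm), after forward wheel strokes and one short roll back to undo a 2.7 mm overshoot, with the hand clear at about 14 s.

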